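# Roll-check a machine roller along the checking board

### The job

Check the metal roller for straightness: with the fingertips on its upper half only, roll it slowly along the cork board, without gripping or lifting it, until it lies over and along the strip of masking tape near the other end. Leave it lying there at rest on the tape, and leave the other loose things on and round the board where they are.

Things in the scene. Friction and masses are not known exactly. Their poses are not given: they have to be found in the camera images.
- roller: Smooth aluminium cylinder, 50 mm thick, 160 mm long (184 over the axle stubs), 0.3-0.55 kg, lying across the board near one end, up to 0.07 rad askew. Origin: its centre, 25 mm above the cork; x along the cylinder; y, z turn with it. Slippery (friction 0.25): a tip moving level against its rear 5-15 mm above the axis rolls it; pushed at 0.04 m/s it stops within 5 mm of the finger.
- tape: Strip of pale masking tape, 24 x 180 mm, flat, stuck across the cork near the other end: the roller's goal. Origin at its middle, on the cork (18 mm above the bench); x along the strip; y along the board, the line of travel (towards +y or -y, by which end the roller starts from; 165 to 230 mm).
- board: Checking board, fixed: plywood with a cork top, 260 mm (its x) by 380 mm (its y), turned up to 0.25 rad; origin in the middle of its underside, z up, cork surface 18 mm above the bench; at each end (y = -190, +190 mm) a wooden batten 14 mm wide stands 8 mm above the cork.
- bench_dog: A loose square wooden peg, 27 x 100 x 27 mm, lying on the board along its far edge; origin under its centre. Bystander.
- walnut: A loose dark wooden block, 35 x 63 x 23 mm, on the board at its far edge; origin under its centre. Bystander.
- jar: A small round jar, 55 mm across, 34 mm high, on the bench to the right of the board; origin under its centre. Bystander.
- tin: A flat round tin, 67 mm across, 27 mm high, on the bench to the right of the board; origin under its centre. Bystander.
- bottle: A slim white plastic glue bottle, 34 mm across, 110 mm high, standing on the bench behind and to the left of the board; origin under it. Bystander.

How it is judged:
On the way, in this order (a step that is already met when the one before it is completed fails the run):
1. the roller has turned over by half a turn, on the board (angle between roller's own z axis and vertical above 2.5 rad and height (world z) of roller below 0.05 m), for 0.02 s.
2. the roller has come round by about a full turn, on the board (angle between roller's own z axis and vertical below 0.8 rad and height (world z) of roller below 0.05 m), for 0.02 s.
At the end, for the whole second after the job is handed in: The roller lies on the cork at rest, its axis over the tape (within 12 mm of the strip's middle line, within 40 mm endways) and along it (within 0.15 rad) (y of roller in the frame of tape between -0.012 and 0.012 m and x of roller in the frame of tape between -0.04 and 0.04 m and angle between the x axis of roller and the x axis of tape, either way round below 0.15 rad and height (world z) of roller between 0.039 and 0.047 m and contact force between roller and board above 0.5 N and linear speed of roller below 0.01 m/s and angular speed of roller below 0.3 rad/s); the robot touches nothing.
It fails at once if the roller is lifted off the cork (12 mm or more) (height (world z) of roller above 0.055 m).
It fails at once if the roller is taken by the fingers low down, well below its upper half (the grasp point, some way behind the fingertips, less than 5 mm above the roller's axis) (contact force between the fingers and roller above 0.3 N and height (world z) of the grasp point below 0.048 m).
It fails at once if another loose thing is pushed out of its place (more than 20 mm) (distance of any of bench_dog, walnut, jar, tin, bottle from where it was at the start of the episode above 0.02 m).
It also fails if it takes over 45 s, if anything falls off the work surface, if the arm or the gripper's body presses on something with over 40 N, if the wrist force passes 120 N, or if a joint passes its speed limit or range.

### The arm

A 7-joint arm with a two-finger parallel gripper is mounted at the origin on a cart in front of the work surface, level with it; the furniture and walls round the work are solid. World frame = base frame: x ahead of the robot, y to its left, z up, the work surface at z = 0. Lengths are in m, angles in rad, forces in N, time in s.
With the tool pointing down it reaches from about 0.425 to 0.875 m from the base axis. Payload 4.7 kg.
Tool frame: the origin (TCP) lies at the very end of the fingers, on their centre line; the grasp point (between the pads) lies 19 mm behind it; z points along the fingers, y is the line along which they close (so a half turn about z gives the same grasp; the last joint's range is limited). The gripper opens to 87 mm and grips with 3 to 60 N. Pads are 19 mm wide; open, the fingers measure 117 mm over their backs; the gripper's body (75 mm by 190 mm) begins 51 mm behind the grasp point.
Start: joints at [-1.31, 0.321, -0.07, 1.45, 0.023, 1.371, -0.057], TCP at [0.159, 0.63, 0.223] pointing down, gripper open.
Joint ranges: [-2.86, 2.86], [-0.3, 2.09], [-1.38, 1.24], [0.06, 2.45], [-1.56, 4.7], [0.09, 2.05], [-2.69, 2.69]. Speed limits (rad/s): [2.57, 2.57, 3.14, 3.14, 3.14, 3.14, 3.14].

### API

Orientations are given as a rotation vector (axis times angle).
In Python, from bench import ctrl, get_image, job gives the robot as it stands.
- The arm moves only by the shell command python3 -m crank 'ROWS' [FORCE]. ROWS is JSON, a list that holds one entry, the list of rows, each a list of 5 numbers: the shift along the tool's x, y, z in mm, then the turn about the tool's z in rad, then the closure, from -1 (fully open) to 1 (shut), so that 0 is half open. A call has 1 to 10 rows; each row shifts and turns the commanded pose from where the row before left it, along the tool's axes as they then stand; what a row does not reach is not made up. A row lasts 1/12 s, in which the tool goes at most 41.7 mm and 7.16 degrees, less where a joint would pass 70% of its speed; a pose out of reach is approached as far as the arm can. A call with a gripper value outside its range is refused whole. The fingers move at their own pace and stop on an object; FORCE is the grip in N (left out, the last holds). Time passes only in rows, so rows that do not move let the fingers close. It gives the time, the measured TCP pose, the force, the opening and the grip force at its end, in the units of the state.
- ctrl.get_state(): the state, without advancing time (a new reading comes with each control period).
- get_image(name): name is "side" or "top"; returns a dict with "pixels" (384x512x3 uint8, red, green, blue), "fx", "fy", "cx", "cy" (pixels), "T" (4x4, takes a point from camera to world coordinates). Camera axes: x right, y down, z forward; pixel columns grow to the right and rows downward; lengths in m; the calibration is good to about 2 mm. A picture is of the moment at which its call begins. There is no depth.
- job.close_job(): hands the job in; it is judged then, once.
The state is a dict: "time": time; "joint_positions": joint angles; "qd": joint speeds; "joint_torque": joint torques, N m; "position": TCP position; "tool_rot": TCP orientation; "ft_force": force on the tool from outside, world axes, zero at the start; "torque": the same for the moment, N m; "grip_width": opening from 0.0 (shut) to 1.0 (fully open); "grip_force": force on a finger pad.
Only numpy, scipy, OpenCV 4.12 (cv2) and the standard library are available. Lean on these libraries where they do the work, as an engineer would, in place of code of your own. Each camera call takes 0.05 s, during which the arm holds its last target. There are 200 camera calls.

## Working session

There is one attempt and no reset: what is moved stays moved. The work goes in short steps, Python scripts to look and compute and a shell command to move; the robot and the scene stay as the last step left them, time stands still between calls to the robot, and variables do not carry over. Pictures are saved under pics/ and viewed, at most 10 in all, crops included, and the job is handed in when it is done.

```bash
mkdir -p pics; ls
python3 - <<'E'
from bench import ctrl,get_image
import cv2,pickle
d={n:get_image(n) for n in("top","side")}
pickle.dump(d,open("a.pkl","wb"))
for n in d: cv2.imwrite(f"pics/{n}0.png",d[n]["pixels"][:,:,::-1]); print(n,d[n]["fx"],d[n]["cx"],d[n]["cy"],d[n]["T"])
s=ctrl.get_state();print(s["time"],s["position"],s["tool_rot"],s["ft_force"])
E
```

```text
pics
top 363.1753427314535 251.62764598271988 189.6119431188828 [[ 0.02168171 -0.98336048  0.18036649  0.33248111]
 [-0.99963979 -0.02417752 -0.01165032  0.03862655]
 [ 0.01581728 -0.18004892 -0.98353048  1.30797359]
 [ 0.          0.          0.          1.        ]]
side 451.21139212651315 256.12613620216223 186.67617096434378 [[-0.60991525  0.50921469 -0.60720984  1.26968563]
 [ 0.79233755  0.37801881 -0.47885592  0.59303314]
 [-0.01430373 -0.77317668 -0.63402936  0.8236698 ]
 [ 0.          0.          0.          1.        ]]
0.1 [0.15873952 0.62979024 0.22154264] [-3.86660913e-01 -3.11758774e+00  2.77255947e-03] [-0.10493225 -0.79135725  1.00448886]
```

View pics/top0.png

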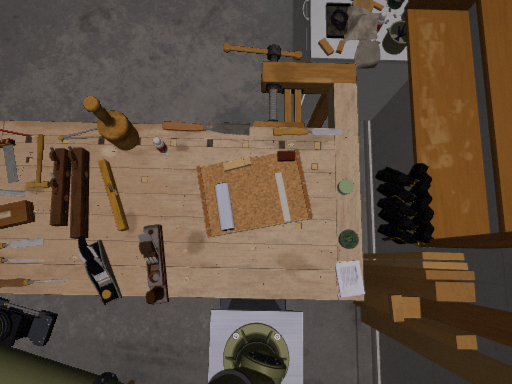

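View pics/side0.png

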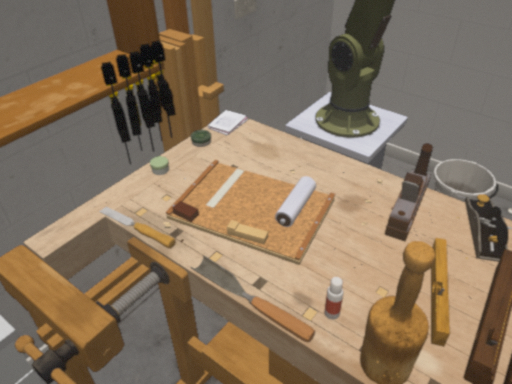

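The top view shows the roller at about (224,206), the tape at (283,197), the bench dog at (237,164) and the walnut at (286,156). The travel is to the image right, which is world −y. The side view confirms this.

```bash
cat > h.py <<'E'
import numpy as np,cv2
def ray(im,u,v,z):
    T=im["T"];d=T[:3,:3]@[(u-im["cx"])/im["fx"],(v-im["cy"])/im["fy"],1]
    return T[:3,3]+d*(z-T[2,3])/d[2]
def rects(im,roi=(150,190,240,310)):
    "pale grey blobs -> sorted minAreaRects in the top picture, roi v0 u0 v1 u1"
    p=im["pixels"];hsv=cv2.cvtColor(p,cv2.COLOR_RGB2HSV)
    m=((hsv[...,1]<85)&(hsv[...,2]>110)).astype(np.uint8);k=np.zeros_like(m)
    k[roi[0]:roi[2],roi[1]:roi[3]]=1;m*=k
    cs,_=cv2.findContours(m,cv2.RETR_EXTERNAL,cv2.CHAIN_APPROX_NONE)
    return [cv2.minAreaRect(c) for c in cs if cv2.contourArea(c)>60]
def pose(im,r,z):
    b=cv2.boxPoints(r);e=[np.linalg.norm(b[1]-b[0]),np.linalg.norm(b[2]-b[1])]
    a,c=((b[0]+b[3])/2,(b[1]+b[2])/2) if e[0]>e[1] else ((b[0]+b[1])/2,(b[2]+b[3])/2)
    P,Q=ray(im,*a,z),ray(im,*c,z)
    if P[0]>Q[0]:P,Q=Q,P
    w=min(e);return (P+Q)/2,np.arctan2(*(Q-P)[[1,0]]),np.linalg.norm(Q-P),w
E
python3 - <<'E'
import pickle;from h import *
d=pickle.load(open("a.pkl","rb"));im=d["top"]
for r in rects(im):
    print(r)
    for z in(.018,.043,.05):print(z,pose(im,r,z))
for n,u,v,z in(("dogL",223,170,.045),("dogR",251,160,.045),("wal",286,156,.041),("jar",346,186,.034),("c1",198,166,.02),("c2",300,152,.02),("c3",313,217,.02),("c4",208,236,.02)):print(n,ray(im,u,v,z).round(3))
E
```

```text
((257.0, 229.0), (20.0, 104.0), 90.0)
0.018 (array([0.42772772, 0.00082961, 0.018     ]), np.float64(-1.5479530686054275), np.float64(0.36849482388380306), np.float32(20.0))
0.043 (array([0.42588182, 0.00156212, 0.043     ]), np.float64(-1.5479530686054275), np.float64(0.36135330509607155), np.float32(20.0))
0.05 (array([0.42536497, 0.00176722, 0.05      ]), np.float64(-1.5479530686054275), np.float64(0.35935367983550676), np.float32(20.0))
((197.5, 214.0), (36.0, 15.0), 90.0)
0.018 (array([0.47666248, 0.2140744 , 0.018     ]), np.float64(0.0484588130539099), np.float64(0.12872609929486764), np.float32(15.0))
0.043 (array([0.47386821, 0.21067418, 0.043     ]), np.float64(0.0484588130539101), np.float64(0.12623135636497626), np.float32(15.0))
0.05 (array([0.47308582, 0.20972212, 0.05      ]), np.float64(0.0484588130539102), np.float64(0.12553282834460672), np.float32(15.0))
((223.94631958007812, 204.6375732421875), (47.921409606933594, 14.068671226501465), 81.57302856445312)
0.018 (array([0.51293458, 0.12142208, 0.018     ]), np.float64(0.18076807424407748), np.float64(0.1733767706662
[... 1672 characters left out ...]
7516), np.float64(0.17866282784623258), np.float32(10.0))
((234.5, 159.0), (18.0, 89.0), 90.0)
0.018 (array([0.6815466 , 0.08825891, 0.018     ]), np.float64(-1.5448151547544098), np.float64(0.32599538828230956), np.float32(18.0))
0.043 (array([0.67478163, 0.08729703, 0.043     ]), np.float64(-1.5448151547544096), np.float64(0.319677518832762), np.float32(18.0))
0.05 (array([0.67288744, 0.0870277 , 0.05      ]), np.float64(-1.5448151547544098), np.float64(0.3179085153868886), np.float32(18.0))
dogL [0.633 0.127 0.045]
dogR [0.672 0.028 0.045]
wal [ 0.691 -0.098  0.041]
jar [ 0.588 -0.315  0.034]
c1 [0.651 0.22  0.02 ]
c2 [ 0.714 -0.152  0.02 ]
c3 [ 0.475 -0.198  0.02 ]
c4 [0.399 0.173 0.02 ]
```

```bash
python3 -m crank '[[[0,0,-4,0.12,-1],[0,0,-4,0.12,-1],[0,0,-4,0.12,-1],[0,0,-4,0.12,-1],[0,0,-4,0.12,-1],[0,0,-4,0.12,-1],[0,0,-4,0.12,-1],[0,0,-4,0.12,-1],[0,0,-4,0.12,-1],[0,0,-4,0.05,-1]]]'
cat >> h.py <<'E'
def goto(s,target):
    "shift in mm in tool axes to a world point, and tool y yaw"
    from scipy.spatial.transform import Rotation as R
    M=R.from_rotvec(s["tool_rot"]).as_matrix()
    return (M.T@(np.array(target)-s["position"])*1000).round(1),np.arctan2(M[1,1],M[0,1])
E
python3 - <<'E'
from h import *;from bench import ctrl
s=ctrl.get_state();a=.195;c=np.array([.509,.120]);n=np.array([-np.sin(a),np.cos(a)])
print(s["position"],*goto(s,[*(c+.055*n),.15]))
E
```

```text
time: 0.93
position: [0.1588, 0.63, 0.2621]
tool_rot: [2.002, 2.42, -0.001]
ft_force: [0.0, -0.8, -0.2]
grip_width: 1.002
grip_force: 0.0
[0.15878152 0.63000286 0.26210564] [-511.5  248.1  112.6] 0.18849483649806148
```

```bash
python3 -m crank '[[[-20,10,0,0,-1],[-28,14,0,0,-1],[-28,14,0,0,-1],[-28,14,0,0,-1],[-28,14,0,0,-1],[-28,14,0,0,-1],[-28,14,0,0,-1],[-28,14,0,0,-1],[-28,14,0,0,-1],[-28,14,0,0,-1]]]' >/dev/null
python3 -m crank '[[[-28,14,0,0,-1],[-28,14,0,0,-1],[-28,14,10,0,-1],[-28,14,10,0,-1],[-28,14,20,0,-1],[-28,14,20,0,-1],[-28,14,20,0,-1],[-25,4,20,0,-1],[-18,0,10,0,-1],[0,0,0,0,-1]]]'
python3 - <<'E'
from h import *;from bench import ctrl,get_image
s=ctrl.get_state();a=.195;c=np.array([.509,.120]);n=np.array([-np.sin(a),np.cos(a)])
print(s["position"],s["ft_force"],*goto(s,[*(c+.055*n),.054]))
for k in("top","side"):
    im=get_image(k)["pixels"][:,:,::-1]
    cv2.imwrite(f"pics/{k}1.png",cv2.resize(im[130:250,180:330] if k=="top" else im[130:290,140:360],None,fx=3,fy=3))
E
```

```text
time: 2.6
position: [0.4902, 0.1688, 0.1497]
tool_rot: [-2.004, -2.419, 0.01]
ft_force: [-0.1, 0.0, 0.4]
grip_width: 0.998
grip_force: 0.0
[0.4901945  0.16880143 0.14965179] [-0.09179349  0.01346303  0.41343087] [ 3.9  9.5 95.6] 0.18688585540583205
```

View pics/side1.png

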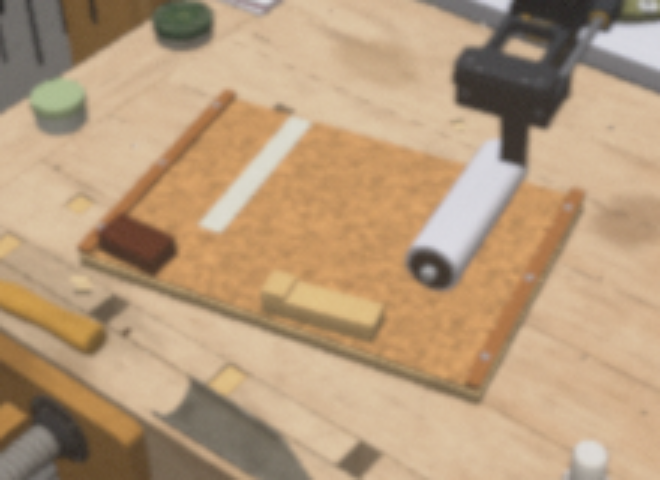

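Run:
```python
import cv2,numpy as np
a=cv2.imread("pics/top1.png");print(a.shape)
from bench import get_image
b=cv2.resize(get_image("side")["pixels"][:200,230:430,::-1],None,fx=2,fy=2)
c=np.zeros((400,850,3),np.uint8);c[:360,:450]=a;c[:,450:]=b
cv2.imwrite("pics/both1.png",c[:,:800])
```

```text
(360, 450, 3)
```

View pics/both1.png

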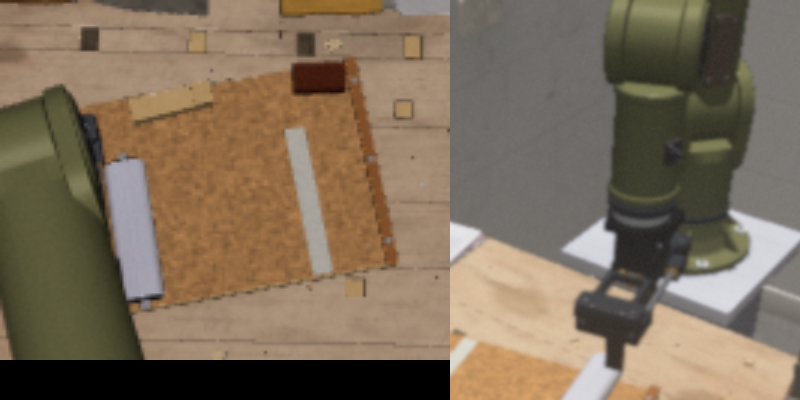

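The top crop shows the roller clear of the arm, and the tape at crop (308,200). The side view shows one finger at (615,345) in the crop. I'll check that against the projected fingertip positions.

Run:
```python
from h import *;from bench import ctrl;import pickle
s=ctrl.get_state();im=pickle.load(open("a.pkl","rb"))["side"];T=im["T"]
for d in(-50,0,50):
  for h in (0,.07):
    p=np.array(s["position"])+[d/1000*.98,d/1000*.19,h];q=T[:3,:3].T@(p-T[:3,3])
    u=im["fx"]*q[0]/q[2]+im["cx"];v=im["fy"]*q[1]/q[2]+im["cy"];print(d,h,"full",u,v,"crop",(u-230)*2+450,v*2)
```

```text
-50 0 full 326.47500019194774 161.07448604887088 crop 642.9500003838955 322.14897209774176
-50 0.07 full 328.9295374982345 137.5839129097094 crop 647.859074996469 275.1678258194188
0 0 full 319.4849851740731 172.00355759772285 crop 628.9699703481461 344.0071151954457
0 0.07 full 321.7249993309786 148.2085898822262 crop 633.4499986619572 296.4171797644524
50 0 full 312.04415653920023 183.63748804355458 crop 614.0883130784005 367.27497608710917
50 0.07 full 314.0355816562139 159.54832839210695 crop 618.0711633124278 319.0966567842139
```

The near fingertip projects to (614,367), which matches the picture. The far finger is hidden behind the block, so the tool is aligned as intended. I'll lower it behind the roller.

```bash
python3 -m crank '[[[4,5,10,0,-1],[0,5,15,0,-1],[0,0,18,0,-1],[0,0,18,0.005,-1],[0,0,16,0.005,-1],[0,0,12,0,-1],[0,0,6,0,-1],[0,0,0,0,-1]]]'
python3 -m crank '[[[-4,0,0,0,-1],[-4,0,0,0,-1],[-4,0,0,0,-1],[-4,0,0,0,-1],[-4,0,0,0,-1],[-3,0,0,0,-1],[-3,0,0,0,-1],[-3,0,0,0,-1],[-3,0,0,0,-1],[-3,0,0,0,-1]]]'
python3 - <<'E'
from h import *;from bench import ctrl,get_image
im=get_image("top")
for r in rects(im):
    if 205<r[0][0]<290 and r[0][1]>180:print(r,pose(im,r,.043))
E
```

```text
time: 3.42
position: [0.499, 0.1813, 0.0563]
tool_rot: [-2.006, -2.417, 0.003]
ft_force: [0.5, -0.4, 0.3]
grip_width: 0.998
grip_force: 0.0
time: 4.25
position: [0.5064, 0.1476, 0.0585]
tool_rot: [-2.006, -2.415, -0.003]
ft_force: [-4.2, 4.3, 9.5]
grip_width: 0.994
grip_force: 5.1
((269.5, 229.0), (20.0, 79.0), 90.0) (array([ 0.42687046, -0.04170964,  0.043     ]), np.float64(-1.5479530686054275), np.float64(0.2747872104242303), np.float32(20.0))
((228.7420654296875, 205.1136932373047), (45.14494323730469, 6.477533340454102), 81.46923065185547) (array([0.50804312, 0.10292511, 0.043     ]), np.float64(0.18030643795095083), np.float64(0.16006691316332086), np.float32(6.477518))
((282.40386962890625, 196.51922607421875), (49.421268463134766, 6.864064693450928), 78.69007110595703) (array([ 0.54335852, -0.08542595,  0.043     ]), np.float64(0.20221204920368951), np.float64(0.17630984440521494), np.float32(6.864071))
```

The tip rode a little high on the roller, so I'll back off, lower it and push again.

```bash
python3 -m crank '[[[8,0,0,0,-1],[6,0,3,0,-1],[0,0,3,0,-1],[0,0,0,0,-1]]]'
python3 -m crank '[[[-3,0,0,0,-1],[-3,0,0,0,-1],[-3,0,0,0,-1],[-3,0,0,0,-1],[-3,0,0,0,-1],[-3,0,0,0,-1]]]'
```

```text
time: 4.63
position: [0.5028, 0.1603, 0.0504]
tool_rot: [-2.006, -2.417, 0.003]
ft_force: [-1.1, -0.3, 0.6]
grip_width: 1.002
grip_force: 0.0
time: 5.13
position: [0.5072, 0.1418, 0.0517]
tool_rot: [2.008, 2.416, 0.0]
ft_force: [-0.4, 0.1, 0.2]
grip_width: 0.999
grip_force: 0.1
```

```bash
for i in 1; do python3 -m crank '[[[-3,0,0,0,-1],[-3,0,0,0,-1],[-3,0,0,0,-1],[-3,0,0,0,-1],[-3,0,0,0,-1],[-3,0,0,0,-1],[-3,0,0,0,-1],[-3,0,0,0,-1],[-3,0,0,0,-1],[-3,0,0,0,-1]]]'; done
python3 - <<'E'
from h import *;from bench import get_image
im=get_image("top")
for r in rects(im):
    if 205<r[0][0]<300 and 180<r[0][1]<225:print(r,pose(im,r,.043))
im=get_image("side")["pixels"][:,:,::-1]
cv2.imwrite("pics/s2.png",cv2.resize(im[130:290,140:360],None,fx=3,fy=3))
E
```

```text
time: 5.97
position: [0.5126, 0.1125, 0.0516]
tool_rot: [-2.008, -2.416, -0.0]
ft_force: [-0.5, 0.1, 0.3]
grip_width: 0.996
grip_force: 0.1
((240.34730529785156, 203.3662109375), (44.91722106933594, 6.394465923309326), 81.02737426757812) (array([0.5152019 , 0.06238157, 0.043     ]), np.float64(0.18227446396450617), np.float64(0.15947775227571137), np.float32(6.39447))
((282.423095703125, 196.61538696289062), (49.61738204956055, 6.864065170288086), 78.69007110595703) (array([ 0.54302394, -0.08549453,  0.043     ]), np.float64(0.20221194969878936), np.float64(0.1769928009826661), np.float32(6.864071))
```

View pics/s2.png

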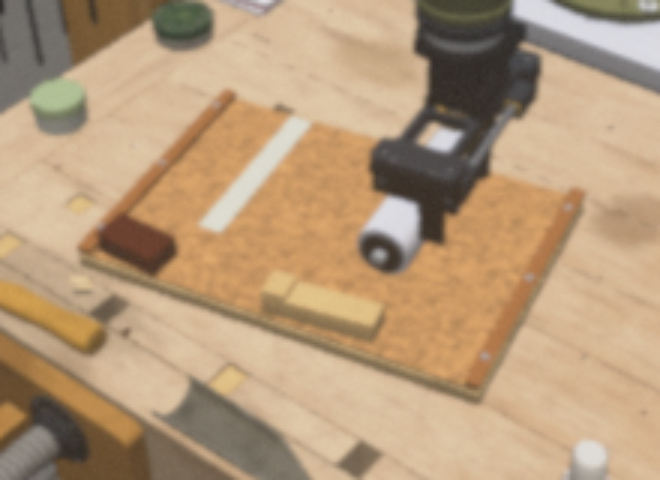

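The roller's end is at crop (388,250), ahead of the finger and lined up with it. The roller is rolling and clear of the bench dog. I'll continue.

```bash
python3 -m crank '[[[-3,0,0,0,-1],[-3,0,0,0,-1],[-3,0,0,0,-1],[-3,0,0,0,-1],[-3,0,0,0,-1],[-3,0,0,0,-1],[-3,0,0,0,-1],[-3,0,0,0,-1],[-3,0,0,0,-1],[-3,0,0,0,-1]]]'
python3 -m crank '[[[-3,0,0,0,-1],[-3,0,0,0,-1],[-3,0,0,0,-1],[-3,0,0,0,-1],[-3,0,0,0,-1],[-3,0,0,0,-1],[-3,0,0,0,-1],[-3,0,0,0,-1],[-3,0,0,0,-1],[-3,0,0,0,-1]]]'
python3 -m crank '[[[-3,0,0,0,-1],[-3,0,0,0,-1],[-3,0,0,0,-1],[-3,0,0,0,-1],[-3,0,0,0,-1],[-3,0,0,0,-1],[-3,0,0,0,-1],[-3,0,0,0,-1],[-3,0,0,0,-1],[-3,0,0,0,-1]]]'
python3 -m crank '[[[-3,0,0,0,-1],[-3,0,0,0,-1],[-3,0,0,0,-1],[-3,0,0,0,-1],[-3,0,0,0,-1],[-3,0,0,0,-1],[-3,0,0,0,-1],[-2,0,0,0,-1],[-1,0,0,0,-1],[0,0,0,0,-1]]]'
python3 - <<'E'
from h import *;from bench import get_image,ctrl
im=get_image("top");s=ctrl.get_state()
print(goto(s,[.547,-.088,.05]))
for r in rects(im):
    if 205<r[0][0]<300 and 180<r[0][1]<225:print(r,pose(im,r,.043))
im=get_image("top")["pixels"][:,:,::-1]
cv2.imwrite("pics/t3.png",cv2.resize(im[130:250,180:330],None,fx=4,fy=4))
E
```

```text
time: 6.9
position: [0.5181, 0.083, 0.0515]
tool_rot: [-2.008, -2.416, -0.0]
ft_force: [-0.2, -0.3, -0.6]
grip_width: 1.0
grip_force: 0.1
time: 7.73
position: [0.5236, 0.0536, 0.0516]
tool_rot: [-2.008, -2.416, -0.0]
ft_force: [-0.4, -0.1, 0.1]
grip_width: 1.0
grip_force: 0.1
time: 8.57
position: [0.5291, 0.0241, 0.0516]
tool_rot: [-2.008, -2.416, -0.0]
ft_force: [-0.4, 0.3, 0.6]
grip_width: 0.997
grip_force: 0.1
time: 9.4
position: [0.5334, 0.0003, 0.0515]
tool_rot: [2.008, 2.416, -0.0]
ft_force: [0.5, -0.5, 0.6]
grip_width: 0.998
grip_force: 0.0
(array([-89.6,  -2.8,   1.5]), np.float64(0.18381431045044588))
((282.57696533203125, 201.88461303710938), (38.83099365234375, 8.629110336303711), 78.69007110595703) (array([ 0.52381236, -0.08624138,  0.043     ]), np.float64(0.20263681416590695), np.float64(0.13779497391688228), np.float32(8.629122))
```

View pics/t3.png

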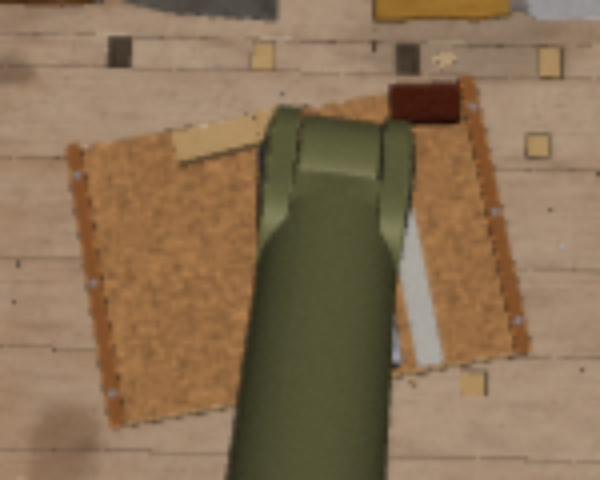

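The arm hides most of the roller. One end shows at crop (395,345), just short of the tape. I'll push about 51 mm, slowing near the end, then back off, rise and look.

```bash
python3 -m crank '[[[-3,0,0,-0.006,-1],[-3,0,0,-0.006,-1],[-3,0,0,-0.006,-1],[-3,0,0,0,-1],[-3,0,0,0,-1],[-3,0,0,0,-1],[-3,0,0,0,-1],[-3,0,0,0,-1],[-3,0,0,0,-1],[-3,0,0,0,-1]]]' >/dev/null
python3 -m crank '[[[-3,0,0,0,-1],[-3,0,0,0,-1],[-3,0,0,0,-1],[-2,0,0,0,-1],[-2,0,0,0,-1],[-2,0,0,0,-1],[-2,0,0,0,-1],[-2,0,0,0,-1],[-1,0,0,0,-1],[-1,0,0,0,-1]]]'
python3 -m crank '[[[0,0,0,0,-1],[5,0,0,0,-1],[20,0,0,0,-1],[25,0,0,0,-1],[30,0,-5,0,-1],[35,0,-5,0,-1],[35,0,0,0,-1],[35,0,0,0,-1],[10,0,0,0,-1],[0,0,0,0,-1]]]'
python3 - <<'E'
from h import *;from bench import get_image,ctrl
im=get_image("top");s=ctrl.get_state()
print(goto(s,[.547,-.088,.05]))
for r in rects(im):
    if 205<r[0][0]<300 and 180<r[0][1]<225:print(r,pose(im,r,.043))
im=im["pixels"][:,:,::-1]
cv2.imwrite("pics/t4.png",cv2.resize(im[130:250,180:330],None,fx=4,fy=4))
E
```

```text
time: 11.17
position: [0.5436, -0.0494, 0.0515]
tool_rot: [1.986, 2.434, -0.0]
ft_force: [-0.7, 0.2, 0.0]
grip_width: 0.998
grip_force: 0.0
time: 12.0
position: [0.5031, 0.1465, 0.0615]
tool_rot: [-1.976, -2.44, -0.002]
ft_force: [0.0, -0.7, 0.6]
grip_width: 1.002
grip_force: 0.0
(array([-235.4,   -5.1,   11.5]), np.float64(0.20600045380841983))
((283.3758544921875, 196.4630889892578), (46.11103439331055, 14.134539604187012), 79.99201965332031) (array([ 0.54351947, -0.08891108,  0.043     ]), np.float64(0.17912361986887881), np.float64(0.16457978150775665), np.float32(14.134514))
```

View pics/t4.png

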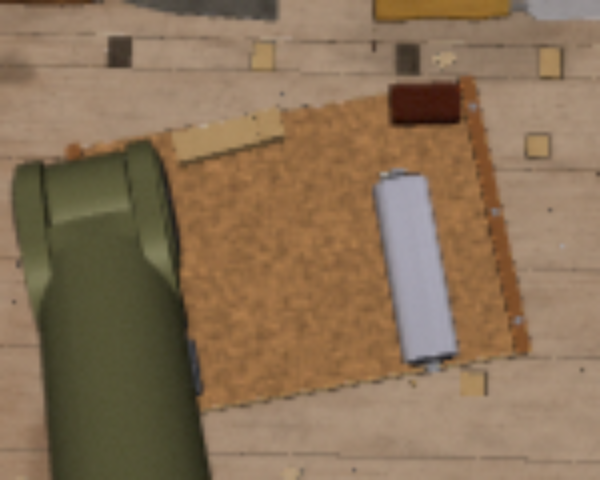

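The roller lies over the tape, centred within about 1 mm and 0.02 rad. Before handing in I'll check that it is at rest.

```bash
python3 -m crank '[[[0,0,0,0,-1],[0,0,0,0,-1],[0,0,0,0,-1],[0,0,0,0,-1],[0,0,0,0,-1],[0,0,0,0,-1]]]' >/dev/null
python3 - <<'E'
from h import *;from bench import get_image,job
im=get_image("top")
p=[pose(im,r,.043) for r in rects(im) if 250<r[0][0]<300 and 180<r[0][1]<225];print(p)
if len(p)==1 and abs(p[0][0][1]+.089)<.003: print(job.close_job())
E
```

```text
[(array([ 0.54825421, -0.08805381,  0.043     ]), np.float64(0.1791239759504361), np.float64(0.16934972129312859), np.float32(14.134514))]
the job is handed in; nothing more can be done
None
```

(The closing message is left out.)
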